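# Spread a snap ring over the press axle and hold it at its groove

### The job

Make the press drive safe first: push the red stop button fully down and let it come back, then do the same with the yellow brake button; never press green. Then squeeze the orange handles of the snap-ring pliers fully, so that they spread the ring on their tips, lift pliers and ring out of the stand and lower the spread ring level over the end of the upright axle until it is at the height of the dark groove. Finish while still holding: pliers squeezed, ring spread and hanging free around the groove, not let go and not carried by the axle; leave the ink tin and the bearing where they are.

Things in the scene. Friction and masses are not known exactly. Their poses are not given: they have to be found in the camera images.
- stop_top (a point): Centre of the top face of the red stop button: round, 26 mm diameter, pressed straight down, on a grey control box (90 x 180 mm, 45 mm high) with three buttons in a row along y, 52 mm apart; which colour sits where varies. Top face 63 mm above the bench, 6 mm of travel; its spring yields from 1.5 N, fully down at 5 N, and brings it back up.
- stop (a joint): Travel of the red button: 0 up, 0.006 m fully down; counts as pressed from 0.0045.
- brake_top (a point): Centre of the top face of the yellow brake button, same make as the red one.
- brake (a joint): Travel of the yellow button: 0 up, 0.006 m fully down; counts as pressed from 0.0045.
- start_top (a point): Centre of the top face of the green start button, same make; must not be pressed.
- start (a joint): Travel of the green button: 0 up, 0.006 m fully down.
- pliers_grip (a point): Point midway between the pliers' two orange handles, at the height to grip: 164 mm above the bench in the stand. z up, y across the handles (closing line of the gripper), x level, from pliers to ring centre. Handles flat, 14 mm wide in x, from 50 mm below to 25 mm above; outer faces 57 mm apart here, leaning out to 65 mm at the top. Squeezed: ring centre is 28 mm along x and 132 mm below.
- lever_left (a joint): Pliers' lever on the +y side: 0 relaxed, about 0.162 rad fully squeezed, where a firm stop ends it with the handles' outer faces vertical and 34 mm apart. Takes about 7 N on the handles; 20 to 60 N holds well. Springs open when released.
- lever_right (a joint): The other lever, geared to the first: 0 relaxed, about 0.162 rad fully squeezed.
- ring_center (a point): Centre of the steel C-shaped snap ring at mid-thickness: 4 mm thick, 58 mm outside diameter, level, its two lug holes captive on the pliers' tips, opening towards the pliers, same axes as they. In the stand: 32 mm above the bench, 31 mm from the pliers along x, round the stand's front post. Relaxed, it is 38 mm wide inside and cannot pass over the axle; spread, its bore is 46 mm. 38 g.
- ring_left (a joint): Opening of the ring's half on the +y side: 0 relaxed, about 0.145 rad when the pliers are fully squeezed.
- ring_right (a joint): The same for the other half.
- groove (a point): Middle of the dark groove (33 mm diameter, 10 mm wide), on the axis of the upright steel axle stub, 100 mm above the bench. Axle 40 mm diameter, its end 123 mm above the bench (last 6 mm chamfered). z up along the axle; any yaw of the pliers will do.
- ink_tin_mid (a point): Bystander: ink tin, 72 mm diameter, 70 mm high, standing; point at mid-height. Leave alone.
- bearing_mid (a point): Bystander: spare sealed steel bearing lying flat, 60 mm diameter, 16 mm high; point at its centre. Leave alone.
- pliers: The pliers, upright with tips down, 200 g; origin on the pivot, 75 mm below point pliers_grip, same axes. A dark cross bar 76 mm long in x lies at the pivot; steel levers under 45 mm wide run 60 mm down to the tips. Loose in the stand: squeeze, then lift straight up 80 mm or more to clear it. Handles end 189 mm above the bench; a passing arm knocks them over.
- ring: The snap ring; origin at its centre, same as point ring_center, z up when level.
- axle: The axle stub with its blue bearing housing, fixed; origin on the axle's axis at bench height. Housing 84 mm square on a dark foot 110 mm square; round flange 68 mm diameter to 64 mm height, brass washer 56 mm diameter to 67 mm.
- stand: The pliers' stand, fixed: black base 125 x 78 mm, 12 mm high, small ledge under the ring, two forked aluminium posts 92 mm high; origin at bench height under the pliers' pivot, x axis as the pliers'.
Not all that is in view belongs to the job. Leave any brown look-alike of the pliers alone.

How it is judged:
By the outcome, as a careful person would: the job done as asked, in the order asked, and still so for the second after the job is handed in, while the arm keeps its last pose, push and grip.
It also fails if it takes over 62 s, if anything falls off the work surface, if the arm or the gripper's body presses on something with over 40 N, if the wrist force passes 120 N, or if a joint passes its speed limit or range.

### The arm

A 7-joint arm with a two-finger parallel gripper is mounted at the origin on the work surface. World frame = base frame: x ahead of the robot, y to its left, z up, the work surface at z = 0. Lengths are in m, angles in rad, forces in N, time in s.
With the tool pointing down it reaches from about 0.35 to 0.9 m from the base axis. Payload 8.1 kg.
Tool frame: the origin (TCP) lies midway between the tips of the shut fingers; the grasp point (between the pads) lies 19 mm behind it (arm.hold_point_z is the distance from the TCP to the grasp point, in m); z points along the fingers, y is the direction in which the jaws open and shut (so a half turn about z gives the same grasp; the last joint's range is limited). The gripper opens to 92 mm and grips with 3 to 60 N. Pads are 19 mm wide; open, the fingers measure 130 mm over their backs; the gripper's body (75 mm by 190 mm) begins 47 mm behind the grasp point.
Start: joints at [-1.403, 0.434, 0.025, 1.573, -0.012, 1.134, -0.075], TCP at [0.167, 0.602, 0.227] pointing down, gripper open.
Joint ranges: [-2.62, 2.62], [-0.44, 2.09], [-1.27, 1.32], [0.08, 2.57], [-1.32, 4.46], [0.12, 2], [-2.74, 2.74]. Speed limits (rad/s): [2.22, 2.22, 3.01, 3.01, 3.14, 3.14, 3.14].

### API

Orientations are given as a rotation vector (axis times angle).
In Python, from cell import arm gives the robot as it stands.
- The arm moves only by the shell command python3 -m pendant 'ROWS' [FORCE]. ROWS is JSON, a list of rows, each a list of 3 entries, a list of its own where there are three numbers: the shift along the tool's x, y, z in m, then the turn, a rotation vector about the tool's x, y, z in degrees, then the finger opening in m, from 0 to 0.0918. A call has 1 to 10 rows; each row shifts and turns the commanded pose from where the row before left it, along the tool's axes as they then stand; what a row does not reach is not made up. A row lasts 1/8 s, in which the tool goes at most 62.5 mm and 10.7 degrees, less where a joint would pass 70% of its speed; a pose out of reach is approached as far as the arm can. A call with a gripper value outside its range is refused whole. The fingers move at their own pace and stop on an object; FORCE is the grip in N (left out, the last holds). Time passes only in rows, so rows that do not move let the fingers close. It gives the time, the measured TCP pose, the force and the opening at its end, in the units of the state.
- arm.observe(): the state, without advancing time (a new reading comes with each control period).
- arm.get_image(name): name is "scene" or "top" or "wrist"; returns (picture, depth): 400x640x3 uint8, red, green, blue; 400x640 float32, m along the optical axis (not along the pixel's ray), 0 where there is no reading.
- arm.camera_params(name): a dict with "fovy" (degrees; the focal length in pixels is half the picture's height over the tangent of half this angle, whatever the lens; pixels are square), "cx", "cy" (the principal point, pixels), "rvec" (rotation vector, rad) and "tvec" (3), from world to camera coordinates, as OpenCV has them; the wrist camera has in their place "mount" (4x4, takes a point from camera to tool coordinates, whose origin is the TCP and whose axes are the flange's). Camera axes: x right, y down, z forward; pixel columns grow to the right and rows downward; lengths in m; the calibration is good to about 2 mm. A picture is of the moment at which its call begins: read the wrist's pose just before it. camera_params takes no time and is no camera call.
- arm.sign_off(): hands the job in, once; it reports no verdict.
Trained networks look in the newest picture that a camera, given by its name, has taken for a name from the list of things; names that differ only in an ending like _2 or _b are one class to them, and where a whole thing is asked for, a point or a joint stands for the part that bears it (a point fixed in the world has none). Each returns a list of dicts, best first, with "conf" (0 to 1); they miss things now and then, are a little off and sometimes report something else, mostly with a low value. They report only what shows in the picture. A call takes as long as a camera call. They do not tell look-alikes from the thing itself.
- arm.look_for(camera, label): "rect" ([centre column, centre row, width, height] in pixels, round what is visible of it).
- arm.masks_of(camera, label): "pixels" (400x640 bool, what is visible of it) and "rect" ([centre column, centre row, width, height] in pixels, round what is visible of it).
The state is a dict: "clock": time; "joints": joint angles; "dq": joint speeds; "joint_efforts": joint torques, N m; "position": TCP position; "ee_rot": TCP orientation; "force": force on the tool from outside, world axes, zero at the start; "ft_torque": the same for the moment, N m; "width": opening from 0.0 (shut) to 1.0 (fully open).
Only numpy, scipy, OpenCV 4.12 (cv2) and the standard library are available. Lean on these libraries where they do the work, as an engineer would, in place of code of your own. Each camera call takes 0.05 s, during which the arm holds its last target.

## Working session

There is one attempt and no reset: what is moved stays moved. The work goes in short steps, Python scripts to look and compute and a shell command to move; the robot and the scene stay as the last step left them, time stands still between calls to the robot, and variables do not carry over. Pictures are saved under pics/ and viewed, and the job is handed in when it is done.

```bash
ls; mkdir -p pics; python3 - <<'E'
from cell import arm
import cv2
s=arm.observe(); print(s)
for n in ("scene","top"):
    p,d=arm.get_image(n); cv2.imwrite(f"pics/{n}0.png",p[:,:,::-1]); print(n,arm.camera_params(n))
print(arm.camera_params("wrist"), arm.hold_point_z)
E
```

```text
pics
{'clock': 0.0, 'joints': array([-1.40259395,  0.43522174,  0.02494592,  1.57405915, -0.01157902,
        1.13400065, -0.07510359]), 'dq': array([ 7.10497769e-06, -2.32915578e-03, -1.43357295e-03, -2.90438269e-04,
        9.47641627e-04, -3.46870930e-04,  9.71056958e-04]), 'joint_efforts': array([ 6.05559326e-04, -6.67840648e+01,  9.85693149e-01, -3.14449883e+01,
       -6.04372169e-02,  4.32647823e-02,  1.78240052e-04]), 'position': array([0.16710376, 0.60173493, 0.22596011]), 'ee_rot': array([-4.24130045e-01, -3.11276889e+00,  2.42393821e-03]), 'force': array([ 0.40994745, -0.2291981 ,  0.18499579]), 'ft_torque': array([-0.0556639 ,  0.0635813 , -0.02667742]), 'width': 1.0005588108228534}
scene {'fovy': 44.876464568816466, 'cx': 324.5024872895644, 'cy': 193.88050846050348, 'rvec': array([ 1.62181427,  2.00946489, -0.75323104]), 'tvec': array([ 0.12975213, -0.34523526,  1.50587421])}
top {'fovy': 54.455518341998236, 'cx': 309.288613582618, 'cy': 199.9864874326185, 'rvec': array([ 2.1539639 , -2.1156572 ,  0.20352432]), 'tvec': array([-0.02248963,  0.6392401 ,  0.91813961])}
{'fovy': 67.44777958929615, 'cx': 326.26909505977903, 'cy': 201.7164777510893, 'mount': array([[-3.20982296e-04, -9.58043122e-01, -2.86623922e-01,
         7.82281549e-02],
       [ 9.99999948e-01, -3.12350219e-04, -7.58391001e-05,
         3.56060910e-05],
       [-1.68699166e-05, -2.86623931e-01,  9.58043173e-01,
        -1.59725236e-01],
       [ 0.00000000e+00,  0.00000000e+00,  0.00000000e+00,
         1.00000000e+00]])} 0.0188
```

View pics/scene0.png

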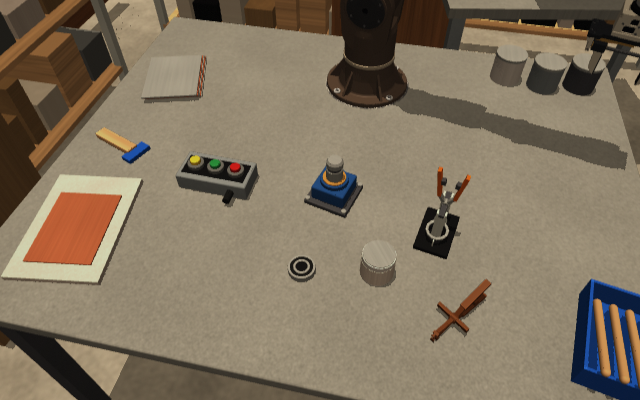

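View pics/top0.png

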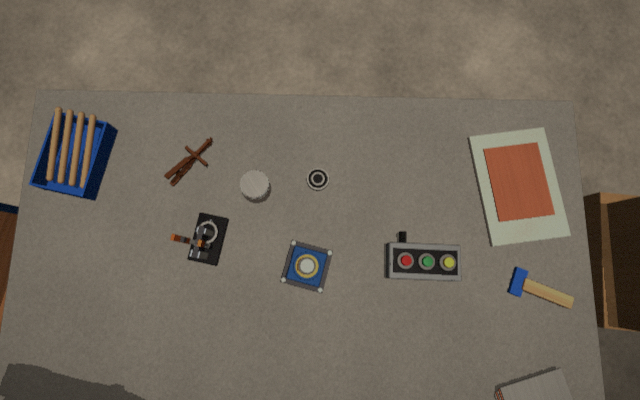

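Scene picture: the control box has yellow at (195,160), green at (215,164) and red at (236,169). The axle is at (335,165), the orange-handled pliers in the stand at (445,205), and the brown look-alike lies at (462,310). The tin is at (378,262) and the bearing at (302,267). The top view agrees: red (406,261), green (428,262), yellow (449,263), axle (307,265), stand (207,239). Next I measure these.

```bash
cat > h.py <<'E'
import numpy as np, cv2
from scipy.spatial.transform import Rotation as R
from cell import arm
def K(n):
    c=arm.camera_params(n); f=200/np.tan(np.radians(c["fovy"])/2)
    return f,c["cx"],c["cy"],c
def c2w(n,s=None):
    f,cx,cy,c=K(n)
    T=np.eye(4)
    if n=="wrist":
        s=s or arm.observe(); T[:3,:3]=R.from_rotvec(s["ee_rot"]).as_matrix(); T[:3,3]=s["position"]
        return T@c["mount"]
    T[:3,:3]=R.from_rotvec(c["rvec"]).as_matrix(); T[:3,3]=c["tvec"]
    return np.linalg.inv(T)
def cloud(n,d,s=None):
    f,cx,cy,c=K(n); v,u=np.mgrid[:400,:640]
    P=np.stack([(u-cx)/f*d,(v-cy)/f*d,d],-1); T=c2w(n,s)
    W=P@T[:3,:3].T+T[:3,3]; W[d<=0]=np.nan
    return W
def onz(n,u,v,z,s=None):
    f,cx,cy,c=K(n); T=c2w(n,s); r=T[:3,:3]@np.array([(u-cx)/f,(v-cy)/f,1]); o=T[:3,3]
    return o+r*(z-o[2])/r[2]
def proj(n,X,s=None):
    f,cx,cy,c=K(n); T=np.linalg.inv(c2w(n,s)); p=T[:3,:3]@np.asarray(X)+T[:3,3]
    return np.array([f*p[0]/p[2]+cx,f*p[1]/p[2]+cy])
E
python3 - <<'E'
from h import *
np.set_printoptions(precision=4,suppress=True)
for n in ("top","scene"):
    p,d=arm.get_image(n); W=cloud(n,d)
    np.savez(f"pics/{n}0.npz",p=p,d=d,W=W)
    for l in ("stop_top","brake_top","start_top","pliers","ring","axle","stand"):
        for m in arm.masks_of(n,l)[:2]:
            q=W[m["pixels"]]; q=q[~np.isnan(q[:,0])]
            print(n,l,round(m["conf"],2),np.round(m["rect"],1),"med",np.median(q,0),"max",q.max(0),"min",q.min(0))
E
```

```text
top stop_top 0.68 [404.4 260.8  11.2  12.2] med [ 0.4957 -0.2456  0.0664] max [ 0.5094 -0.2349  0.0718] min [ 0.4825 -0.2581  0.0549]
top brake_top 0.41 [449.1 261.6  12.2  11.2] med [ 0.4916 -0.3511  0.067 ] max [ 0.5035 -0.3401  0.0708] min [ 0.4818 -0.3662  0.0581]
top start_top 0.43 [427.6 262.1   8.7   9. ] med [ 0.4953 -0.2986  0.0669] max [ 0.5051 -0.2874  0.0727] min [ 0.4834 -0.3113  0.0584]
top pliers 0.76 [188.3 160.2  42.4  47.8] med [0.7381 0.3126 0.0257] max [0.8125 0.358  0.0704] min [ 0.6813  0.2538 -0.0025]
top pliers 0.54 [190.3 241.2  37.   33.3] med [0.5278 0.2565 0.107 ] max [0.5678 0.3399 0.19  ] min [ 0.4945  0.2183 -0.0022]
top axle 0.75 [305.3 266.9  50.   50.9] med [ 0.4759 -0.006   0.052 ] max [0.5419 0.0573 0.1275] min [ 0.4154 -0.0697 -0.0015]
top stand 0.79 [209.9 238.6  42.3  50.1] med [0.5439 0.2375 0.013 ] max [0.6108 0.2958 0.097 ] min [ 0.4776  0.1983 -0.0021]
top stand 0.28 [450.2 261.7  12.7   9. ] med [ 0.4937 -0.3518  0.067 ] max [ 0.504  -0.3401  0.0708] min [ 0.4818 -0.3675  0.0539]
scene stop_top 0.36 [300.8 269.4  27.5  30.3] med [ 0.7098 -0
[... 523 characters left out ...]
0.2512 0.1191] max [0.5668 0.302  0.1925] min [ 0.3647  0.2191 -0.002 ]
scene pliers 0.57 [462.4 310.7  58.4  59.2] med [0.7432 0.306  0.028 ] max [0.8102 0.3555 0.0681] min [ 0.6738  0.2514 -0.0018]
scene ring 0.59 [438.6 231.2  19.5  20.7] med [0.5576 0.2598 0.0353] max [0.5844 0.2712 0.0712] min [0.5154 0.2224 0.0123]
scene axle 0.68 [442.6 184.9  10.5  35.3] med [0.5254 0.2289 0.1555] max [0.5305 0.2537 0.1925] min [0.3542 0.2174 0.0017]
scene axle 0.6 [333.6 185.9  61.6  60.1] med [ 0.4998 -0.0015  0.0509] max [0.5426 0.0572 0.1274] min [ 0.4219 -0.0727 -0.0021]
scene stand 0.89 [436.4 226.   46.5  68. ] med [0.5614 0.2413 0.0136] max [0.6099 0.2955 0.0961] min [ 0.4615  0.1969 -0.0021]
```

```bash
python3 - <<'E'
from h import *
np.set_printoptions(precision=4,suppress=True)
a=np.load("pics/top0.npz");b=np.load("pics/scene0.npz")
for n,z in(("top",a),("scene",b)):
    W=z["W"];p=z["p"].astype(int);hsv=cv2.cvtColor(z["p"],cv2.COLOR_RGB2HSV)
    near=(abs(W[...,0]-.54)<.1)&(abs(W[...,1]-.25)<.09)
    org=near&(hsv[...,0]<16)&(hsv[...,1]>160)&(W[...,2]>.09)
    q=W[org];print(n,"orange",len(q))
    k=cv2.kmeans(q.astype(np.float32),2,None,(3,50,1e-5),5,cv2.KMEANS_PP_CENTERS)
    print(k[2])
    lo=near&(W[...,2]>.008)&(W[...,2]<.02); q=W[lo]; print("base",cv2.minAreaRect((q[:,:2]*1000).astype(np.float32)))
    # axle top
    for z0,z1 in((.115,.135),(.0,.012)):
        m=(abs(W[...,0]-.48)<.08)&(abs(W[...,1])<.08)&(W[...,2]>z0)&(W[...,2]<z1); q=W[m]
        print("axle",len(q),q.mean(0),cv2.minEnclosingCircle((q[:,:2]*1000).astype(np.float32)))
im=np.hstack([cv2.resize(a["p"][200:300,150:250],(400,400),interpolation=cv2.INTER_CUBIC),cv2.resize(b["p"][160:260,390:490],(400,400),interpolation=cv2.INTER_CUBIC)])
cv2.imwrite("pics/crop0.png",im[...,::-1])
E
```

```text
top orange 92
[[0.5213 0.2236 0.1649]
 [0.5305 0.2745 0.1678]]
base ((543.8209228515625, 247.74661254882812), (78.7564697265625, 124.70597076416016), 78.79208374023438)
axle 237 [ 0.4781 -0.0072  0.1226] ((478.48529052734375, -7.5997419357299805), 19.810041427612305)
axle 1581 [0.4796 0.0053 0.0031] ((477.5111389160156, 0.11661388725042343), 110.42904663085938)
scene orange 245
[[0.5349 0.272  0.1564]
 [0.5245 0.2262 0.1551]]
base ((541.2694702148438, 246.4806365966797), (78.05387878417969, 128.8798370361328), 78.79478454589844)
axle 196 [ 0.4808 -0.0075  0.1226] ((477.7655944824219, -7.54428768157959), 21.25241470336914)
axle 1308 [0.5045 0.0114 0.003 ] ((479.80706787109375, 0.6017150282859802), 111.87679290771484)
```

View pics/crop0.png

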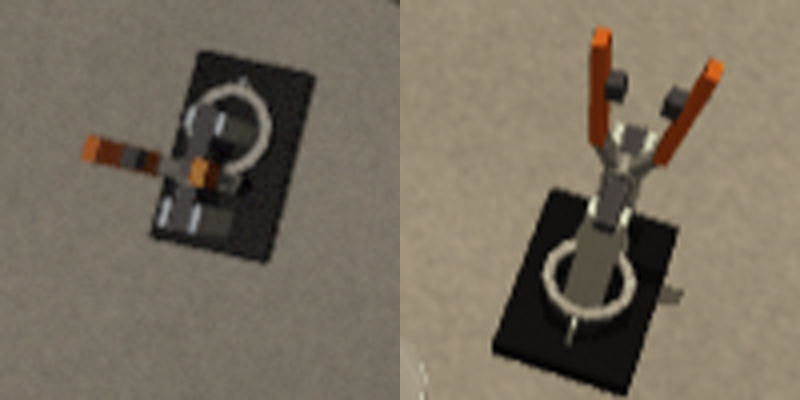

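The enlarged crop shows the orange-handled pliers standing upright in the stand, with the ring at +x, yaw about -11°. These are the ones meant. The other candidate, brown and lying at top (188,160), is the look-alike and I leave it alone. I drive to the red button first.

```bash
python3 -m pendant '[[[0,0,0],[0,0,-4.3],0.06],[[-0.0325,-0.0513,0],[0,0,0],0.0],[[-0.0325,-0.0513,0],[0,0,0],0.0],[[-0.0325,-0.0513,0],[0,0,0],0.0],[[-0.0325,-0.0513,0],[0,0,0],0.0],[[-0.0325,-0.0513,0],[0,0,0],0.0],[[-0.0325,-0.0513,0],[0,0,0],0.0],[[-0.0325,-0.0513,0],[0,0,0],0.0],[[-0.0325,-0.0513,0],[0,0,0],0.0],[[-0.0325,-0.0513,0],[0,0,0],0.0]]' 10
```

```text
clock: 2.15
position: [0.3648, 0.0906, 0.2272]
ee_rot: [0.307, 3.125, 0.002]
force: [1.9, 0.3, -0.3]
width: 0.011
```

```bash
python3 -m pendant '[[[-0.032,-0.051,0],[0,0,0],0.0],[[-0.032,-0.051,0],[0,0,0],0.0],[[-0.032,-0.051,0.01],[0,0,0],0.0],[[-0.032,-0.051,0.02],[0,0,0],0.0],[[-0.032,-0.051,0.02],[0,0,0],0.0],[[-0.033,-0.051,0.02],[0,0,0],0.0],[[0,0,0],[0,0,0],0.0],[[0,0,0],[0,0,0],0.0]]' 10
python3 - <<'E'
from h import *
np.set_printoptions(precision=4,suppress=True)
s=arm.observe(); print(s["position"],s["joints"],s["force"])
p,d=arm.get_image("wrist"); W=cloud("wrist",d,s); cv2.imwrite("pics/w1.png",p[...,::-1])
hsv=cv2.cvtColor(p,cv2.COLOR_RGB2HSV)
for n,lo,hi in(("red",170,180),("red",0,8),("yel",22,34),("grn",45,80)):
    m=(hsv[...,0]>=lo)&(hsv[...,0]<=hi)&(hsv[...,1]>140)&(W[...,2]>.055)&(W[...,2]<.075)
    if m.sum()>30:
        q=W[m]; print(n,m.sum(),q.mean(0),cv2.minEnclosingCircle((q[:,:2]*1000).astype(np.float32)))
E
```

```text
clock: 3.15
position: [0.4926, -0.2422, 0.1575]
ee_rot: [-0.308, -3.126, -0.001]
force: [0.0, -0.5, 0.3]
width: 0.004
[ 0.4926 -0.2422  0.1575] [-0.1     0.4272  0.6317  1.8833 -0.31    0.9307  2.0511] [ 0.0474 -0.5379  0.2574]
red 649 [ 0.4926 -0.2489  0.0682] ((494.1671447753906, -250.0597686767578), 13.876480102539062)
yel 595 [ 0.4904 -0.3518  0.0682] ((492.62103271484375, -354.605224609375), 15.327041625976562)
grn 586 [ 0.4913 -0.3001  0.0683] ((492.0306396484375, -300.54815673828125), 12.41766357421875)
```

View pics/w1.png

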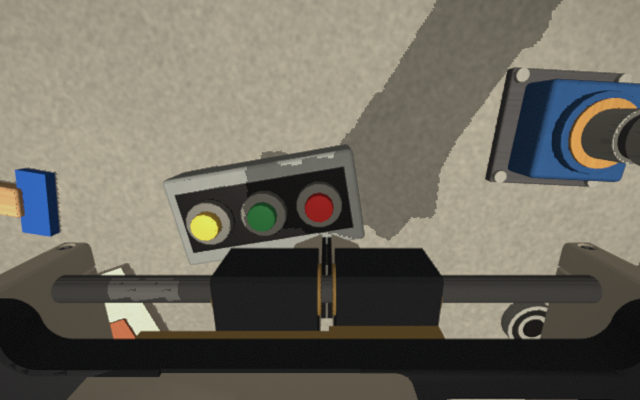

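Wrist picture: red at (319,207), green at (261,216), yellow at (205,225), and the closed fingertips sit just below red at (326,240). Red measures (0.494,-0.248). Pressing it now.

```bash
python3 -m pendant '[[[-0.003,-0.006,0.04],[0,0,0],0.0],[[0,0,0.04],[0,0,0],0.0],[[0,0,0.009],[0,0,0],0.0],[[0,0,0.006],[0,0,0],0.0],[[0,0,0.005],[0,0,0],0.0],[[0,0,0],[0,0,0],0.0],[[0,0,0],[0,0,0],0.0]]' 10
```

```text
clock: 4.08
position: [0.4955, -0.2481, 0.0609]
ee_rot: [0.306, 3.124, 0.003]
force: [-8.5, 7.8, 28.7]
width: 0.007
```

```bash
python3 - <<'E'
from h import *
np.set_printoptions(precision=4,suppress=True)
s=arm.observe(); print(s["position"],s["force"],s["ft_torque"])
p,d=arm.get_image("wrist"); cv2.imwrite("pics/w2.png",p[150:350,150:450,::-1].repeat(2,0).repeat(2,1))
p,d=arm.get_image("scene"); cv2.imwrite("pics/s2.png",cv2.resize(p[120:220,150:290],(800,571),interpolation=cv2.INTER_CUBIC)[...,::-1])
W=cloud("wrist",arm.get_image("wrist")[1],s)
E
```

```text
[ 0.4955 -0.2481  0.0609] [-8.5089  7.7699 28.7137] [1.6472 1.9305 0.0133]
```

View pics/w2.png

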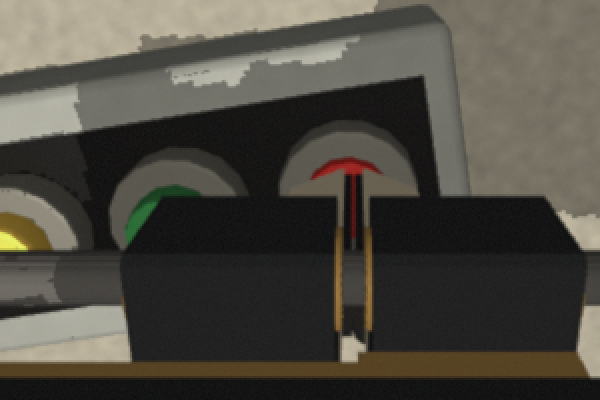

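View pics/s2.png

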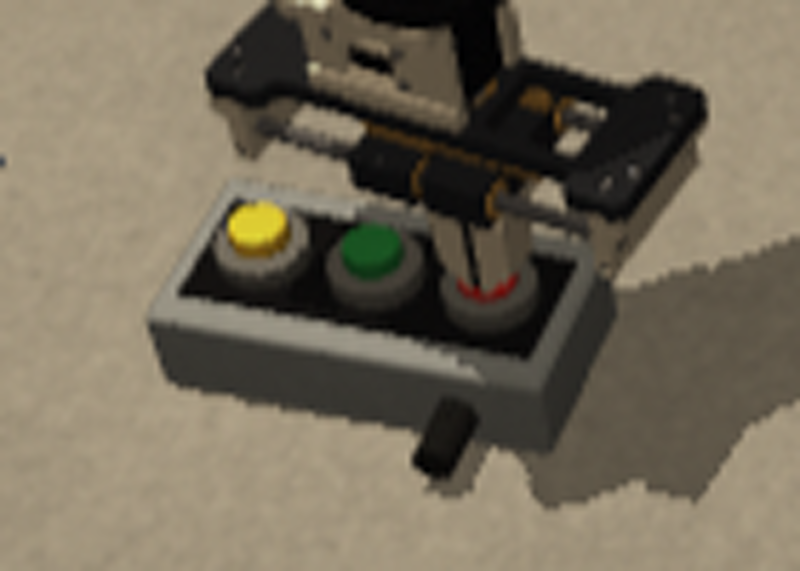

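```bash
python3 - <<'E'
from h import *
np.set_printoptions(precision=4,suppress=True)
a=np.load("pics/scene0.npz");t=np.load("pics/top0.npz")
p,d=arm.get_image("scene"); Wn=cloud("scene",d)
for nm,W,pp in(("scene0",a["W"],a["p"]),("scene_now",Wn,p),("top0",t["W"],t["p"])):
  for b,cx,cy in(("yel",.4925,-.352),("grn",.4935,-.3),("red",.494,-.248)):
    r=np.hypot(W[...,0]-cx,W[...,1]-cy)
    for r0,r1 in((0,.009),(.015,.018),(.018,.021),(.024,.03)):
        m=(r>=r0)&(r<r1)&(W[...,2]>.03)&(W[...,2]<.075)
        z=W[m][:,2]; print(nm,b,r0,len(z),np.percentile(z,[10,50,90]) if len(z) else "")
# bench bias
for nm,W in(("scene",a["W"]),("top",t["W"])):
    m=(abs(W[...,0]-.6)<.02)&(abs(W[...,1]+.15)<.05); print(nm,"bench",np.median(W[m][:,2]))
E
```

```text
scene0 yel 0 39 [0.0613 0.0674 0.0698]
scene0 yel 0.015 49 [0.048  0.0565 0.0605]
scene0 yel 0.018 62 [0.0463 0.0541 0.0585]
scene0 yel 0.024 85 [0.0451 0.0479 0.0498]
scene0 grn 0 38 [0.0596 0.0675 0.07  ]
scene0 grn 0.015 46 [0.0468 0.0572 0.0606]
scene0 grn 0.018 66 [0.0471 0.0524 0.0585]
scene0 grn 0.024 92 [0.0453 0.0469 0.0496]
scene0 red 0 33 [0.065  0.0678 0.0693]
scene0 red 0.015 40 [0.0506 0.0573 0.0596]
scene0 red 0.018 68 [0.0463 0.0535 0.0593]
scene0 red 0.024 95 [0.0446 0.047  0.0491]
scene_now yel 0 34 [0.0637 0.0683 0.0702]
scene_now yel 0.015 49 [0.0468 0.0553 0.0595]
scene_now yel 0.018 62 [0.046  0.0542 0.0603]
scene_now yel 0.024 76 [0.0452 0.0474 0.0489]
scene_now grn 0 35 [0.06   0.0674 0.0698]
scene_now grn 0.015 51 [0.0469 0.0564 0.0604]
scene_now grn 0.018 63 [0.0473 0.0547 0.0593]
scene_now grn 0.024 82 [0.045  0.0475 0.0494]
scene_now red 0 13 [0.0587 0.062  0.0698]
scene_now red 0.015 40 [0.0472 0.0564 0.0614]
scene_now red 0.018 64 [0.0464 0.0545 0.059 ]
scene_now red 0.024 98 [0.0458 0.0477 0.0498]
top0 yel 0 47 [0.0649 0.0675 0.0696]
top0 yel 0.015 49 [0.0556 0.0576 0.0598]
top0 yel 0.018 78 [0.0473 0.056  0.0585]
top0 yel 0.024 158 [0.0445 0.0467 0.0488]
top0 grn 0 42 [0.0647 0.0681 0.0697]
top0 grn 0.015 50 [0.0543 0.0574 0.0596]
top0 grn 0.018 75 [0.0468 0.0563 0.0592]
top0 grn 0.024 162 [0.0447 0.0469 0.0489]
top0 red 0 41 [0.0651 0.0668 0.0698]
top0 red 0.015 52 [0.0556 0.0577 0.0602]
top0 red 0.018 68 [0.046  0.0562 0.059 ]
top0 red 0.024 162 [0.0445 0.0469 0.0489]
scene bench 0.0011701620724381967
top bench 0.0006586980769140993
```

Red is fully down: depth at its centre went from 0.0675 to 0.062, and the force is 29 N against the 5 N needed. The collar stands about 4 mm lower than the pressed button, so it is not what the fingers rest on. Release, check that red is up, then yellow.

```bash
python3 -m pendant '[[[0,0,-0.02],[0,0,0],0.0],[[0,0,-0.03],[0,0,0],0.0],[[-0.0086,-0.0513,0],[0,0,0],0.0],[[-0.0086,-0.0513,0],[0,0,0],0.0],[[0,0,0],[0,0,0],0.0]]' 10
python3 - <<'E'
from h import *
p,d=arm.get_image("scene"); W=cloud("scene",d)
for b,cx,cy in(("yel",.4925,-.352),("grn",.4935,-.3),("red",.494,-.248)):
    z=W[(np.hypot(W[...,0]-cx,W[...,1]-cy)<.009)&(W[...,2]<.075)][:,2]; print(b,len(z),np.percentile(z,[10,50,90]))
E
python3 -m pendant '[[[0,0,0.03],[0,0,0],0.0],[[0,0,0.009],[0,0,0],0.0],[[0,0,0.006],[0,0,0],0.0],[[0,0,0.004],[0,0,0],0.0],[[0,0,0],[0,0,0],0.0],[[0,0,0],[0,0,0],0.0]]' 10
python3 - <<'E'
from h import *
p,d=arm.get_image("scene"); W=cloud("scene",d)
for b,cx,cy in(("yel",.4925,-.352),("grn",.4935,-.3),("red",.494,-.248)):
    z=W[(np.hypot(W[...,0]-cx,W[...,1]-cy)<.009)&(W[...,2]<.075)][:,2]; print(b,len(z),np.percentile(z,[10,50,90]))
cv2.imwrite("pics/s3.png",cv2.resize(p[120:220,150:290],(800,571),interpolation=cv2.INTER_CUBIC)[...,::-1])
E
```

```text
clock: 4.9
position: [0.4908, -0.3584, 0.1098]
ee_rot: [0.316, 3.123, -0.007]
force: [0.6, 0.3, -1.2]
width: 0.008
yel 40 [0.06158973 0.06707993 0.06987156]
grn 41 [0.0633269  0.06795563 0.07038467]
red 36 [0.06558125 0.06801696 0.06986009]
clock: 5.7
position: [0.4921, -0.3517, 0.061]
ee_rot: [0.306, 3.125, 0.003]
force: [-5.5, 9.0, 22.4]
width: 0.003
yel 16 [0.0581093  0.0623129  0.07186416]
grn 40 [0.06042535 0.06762262 0.06986606]
red 31 [0.06434091 0.06739481 0.0695201 ]
```

View pics/s3.png

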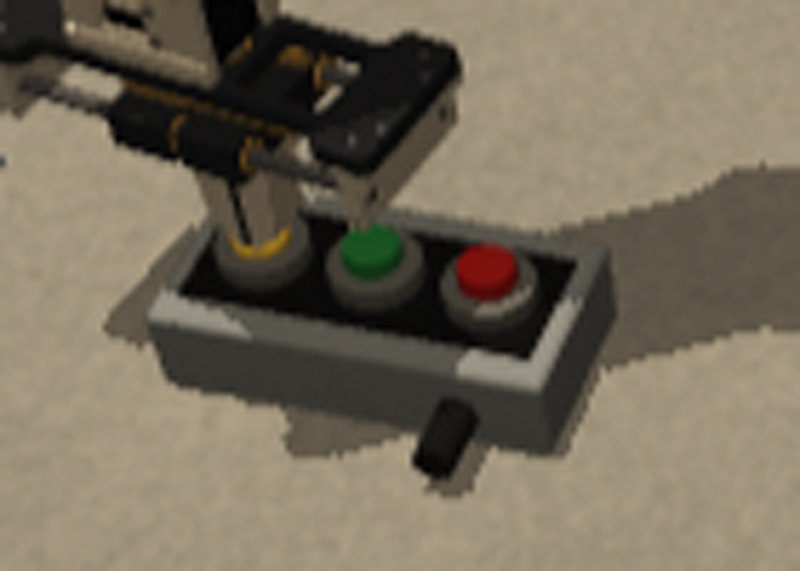

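The picture shows yellow pushed in under the fingers at (255,245), with green and red both up. Yellow depth is 0.0623, so it is fully down. I release it and travel to the pliers.

```bash
python3 -m pendant '[[[0,0,-0.03],[0,0,0],0.0],[[0,0,-0.06],[0,0,0],0.0],[[0.007,0.03,-0.045],[0,0,0],0.0],[[0.0082,0.05,-0.035],[0,0,0],0.03],[[0.0082,0.059,-0.02],[0,0,0],0.09],[[0.0082,0.059,-0.02],[0,0,0],0.09],[[0.0082,0.06,-0.01],[0,0,0],0.09],[[0.0082,0.06,0],[0,0,0],0.09],[[0.0082,0.06,0],[0,0,0],0.09],[[0.0082,0.06,0],[0,0,0],0.09]]' 10
python3 -m pendant '[[[0.0082,0.06,0],[0,0,0],0.09],[[0.0082,0.06,0],[0,0,0],0.09],[[0.0082,0.06,0],[0,0,0],0.09],[[0.001,0.038,0],[0,0,0],0.09],[[0,0,0],[0,0,0],0.09],[[0,0,0],[0,0,0],0.09],[[0,0,0],[0,0,0],0.09]]' 10
python3 - <<'E'
from h import *
np.set_printoptions(precision=4,suppress=True)
s=arm.observe(); print(s["position"],s["joints"])
p,d=arm.get_image("wrist"); W=cloud("wrist",d,s); cv2.imwrite("pics/w4.png",p[...,::-1]); np.savez("pics/w4.npz",p=p,d=d,W=W)
hsv=cv2.cvtColor(p,cv2.COLOR_RGB2HSV)
p2,d2=arm.get_image("scene"); W2=cloud("scene",d2)
for b,cx,cy in(("yel",.4925,-.352),("grn",.4935,-.3),("red",.494,-.248)):
    z=W2[(np.hypot(W2[...,0]-cx,W2[...,1]-cy)<.009)&(W2[...,2]<.075)][:,2]; print(b,len(z),np.percentile(z,[10,50,90]))
org=(hsv[...,0]<16)&(hsv[...,1]>160)&(W[...,2]>.09)&(W[...,2]<.21)
q=W[org]; print(len(q)); k=cv2.kmeans(q.astype(np.float32),2,None,(3,50,1e-5),5,cv2.KMEANS_PP_CENTERS)
for i in(0,1):
    c=q[k[1][:,0]==i]; print(len(c),c.mean(0),c.min(0),c.max(0)); t=c[c[:,2]>c[:,2].max()-.008]; print(" top",t.mean(0))
E
```

```text
clock: 7.0
position: [0.5137, 0.0907, 0.2796]
ee_rot: [0.307, 3.125, 0.002]
force: [1.0, -0.5, 0.7]
width: 0.716
clock: 7.88
position: [0.5313, 0.3059, 0.2791]
ee_rot: [0.311, 3.126, 0.0]
force: [0.4, 0.1, -0.2]
width: 0.98
[0.5313 0.3059 0.2791] [-0.9361  0.3946  0.4728  1.5552 -0.1862  1.2361  0.9395]
yel 36 [0.0622 0.0673 0.0696]
grn 30 [0.0665 0.0682 0.0694]
red 34 [0.0662 0.068  0.07  ]
731
278 [0.5271 0.277  0.1701] [0.5219 0.2653 0.1182] [0.538  0.2834 0.1892]
 top [0.5305 0.2795 0.1869]
453 [0.5188 0.2282 0.1672] [0.5129 0.2177 0.1166] [0.5287 0.2413 0.1901]
 top [0.5193 0.2234 0.1865]
```

View pics/w4.png

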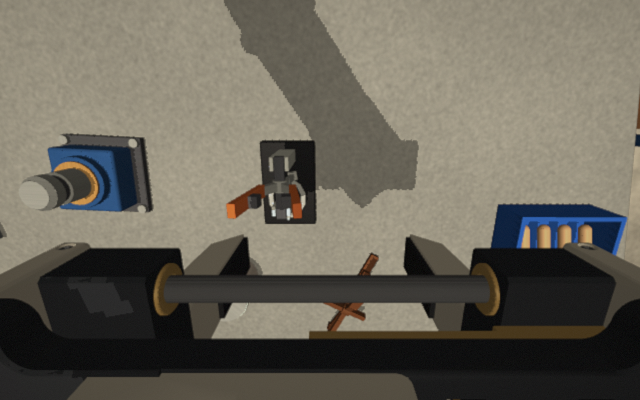

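I overshot in y, harmlessly and high above everything. All three buttons read up. The pliers handles show at (240,210) and (297,205). I move over the pliers and take a refined look.

```bash
python3 -m pendant '[[[-0.007,-0.0557,0],[0,0,0],0.09],[[0,0,0],[0,0,0],0.09],[[0,0,0],[0,0,0],0.09]]' 10
cat > ext.py <<'E'
from h import *
np.set_printoptions(precision=4,suppress=True)
s=arm.observe(); print(s["position"],s["ee_rot"])
O=np.array([.527,.25]);t=np.radians(-11.2);ex=np.array([np.cos(t),np.sin(t)]);ey=np.array([-ex[1],ex[0]])
for n in("wrist","scene","top"):
    p,d=arm.get_image(n); W=cloud(n,d,s)
    if n=="wrist": cv2.imwrite("pics/w5.png",p[...,::-1])
    hsv=cv2.cvtColor(p,cv2.COLOR_RGB2HSV)
    m=(hsv[...,0]<16)&(hsv[...,1]>160)&(W[...,2]>.11)&(W[...,2]<.2)&(abs(W[...,0]-.53)<.06)&(abs(W[...,1]-.25)<.06)
    q=W[m]; a=(q[:,:2]-O)@ex; b=(q[:,:2]-O)@ey
    for z0,z1 in((.155,.172),(.172,.184),(.185,.195)):
        for sg in(-1,1):
            k=(q[:,2]>z0)&(q[:,2]<z1)&(b*sg>0)
            if k.sum()>3: print(n,z0,sg,k.sum(),"x",np.percentile(a[k],[2,50,98]),"y",np.percentile(b[k],[2,50,98]))
E
python3 ext.py
```

```text
clock: 8.35
position: [0.5271, 0.2512, 0.279]
ee_rot: [0.309, 3.126, 0.002]
force: [-0.1, -0.1, -0.5]
width: 0.982
[0.5271 0.2512 0.279 ] [0.3091 3.1261 0.0017]
wrist 0.155 -1 68 x [-0.0087 -0.0067  0.0039] y [-0.0272 -0.0221 -0.0207]
wrist 0.155 1 70 x [-0.0087 -0.007   0.0046] y [0.0214 0.0232 0.0281]
wrist 0.172 -1 69 x [-0.0086 -0.0057  0.0036] y [-0.0298 -0.0239 -0.0227]
wrist 0.172 1 68 x [-0.0087 -0.0044  0.0043] y [0.0234 0.0248 0.0299]
wrist 0.185 -1 135 x [-0.0083 -0.0021  0.0046] y [-0.0323 -0.0285 -0.0245]
wrist 0.185 1 132 x [-0.0083 -0.0023  0.0046] y [0.0258 0.0292 0.0328]
scene 0.155 -1 28 x [-0.0074  0.0033  0.0059] y [-0.0291 -0.0246 -0.0216]
scene 0.155 1 26 x [-0.0015  0.004   0.0059] y [0.0203 0.0241 0.0282]
scene 0.172 -1 18 x [-0.0044  0.0038  0.0076] y [-0.0313 -0.0261 -0.0237]
scene 0.172 1 18 x [0.0002 0.0045 0.006 ] y [0.0225 0.027  0.0308]
scene 0.185 -1 21 x [-0.0068 -0.0002  0.006 ] y [-0.033  -0.0289 -0.0259]
scene 0.185 1 19 x [-0.0061  0.0021  0.0062] y [0.025  0.0291 0.0322]
```

View pics/w5.png

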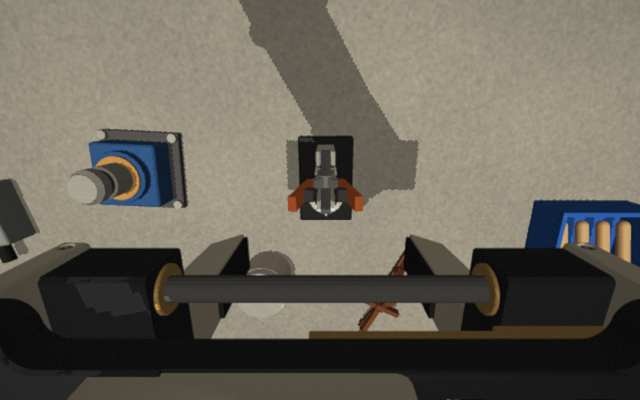

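The handles are symmetric, ends at (294,203) and (359,203). Grip centre is (0.526,0.250), yaw -11.2°. Descending.

```bash
python3 -m pendant '[[[0.001,-0.001,0.04],[0,0,0],0.09],[[0,0,0.045],[0,0,0],0.09],[[0,0,0.03],[0,0,0],0.09],[[0,0,0.019],[0,0,0],0.09],[[0,0,0],[0,0,0],0.09],[[0,0,0],[0,0,0],0.09]]' 10
python3 - <<'E'
from h import *
for n in("wrist","scene"):
    p,d=arm.get_image(n)
    if n=="scene": p=cv2.resize(p[120:260,380:500],(600,600*140//120)[:2],interpolation=cv2.INTER_CUBIC)[:600]
    cv2.imwrite(f"pics/{n}6.png",p[...,::-1])
E
```

```text
clock: 9.25
position: [0.5262, 0.2514, 0.1453]
ee_rot: [0.306, 3.126, 0.001]
force: [-0.2, -0.9, 0.1]
width: 0.982
```

View pics/wrist6.png

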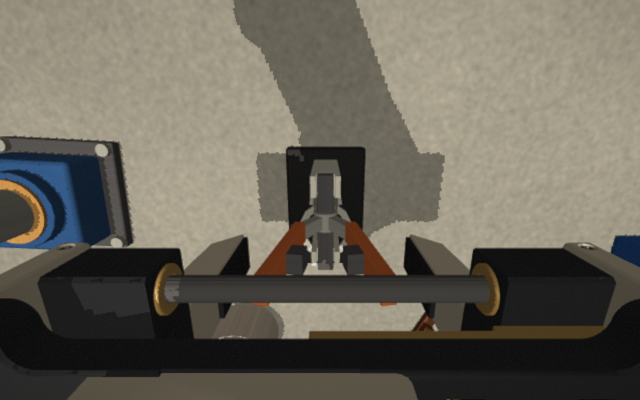

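View pics/scene6.png

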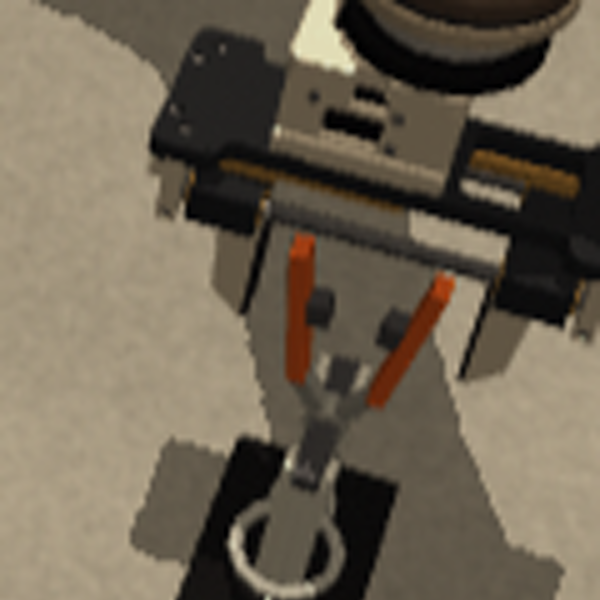

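The handles sit between the open fingers, evenly spaced. Squeezing with 40 N.

```bash
python3 -m pendant '[[[0,-0.001,0],[0,0,0],0.05],[[0,0,0],[0,0,0],0.03],[[0,0,0],[0,0,0],0.02],[[0,0,0],[0,0,0],0.02],[[0,0,0],[0,0,0],0.02],[[0,0,0],[0,0,0],0.02],[[0,0,0],[0,0,0],0.02]]' 40
python3 - <<'E'
from h import *
s=arm.observe();print(s["width"]*.0918,s["position"],s["force"],s["ft_torque"])
for n in("wrist","scene"):
    p,d=arm.get_image(n)
    if n=="scene": p=cv2.resize(p[120:260,380:500],(510,595),interpolation=cv2.INTER_CUBIC)
    cv2.imwrite(f"pics/{n}7.png",p[...,::-1])
E
```

```text
clock: 10.22
position: [0.5264, 0.2504, 0.1457]
ee_rot: [0.307, 3.125, 0.002]
force: [-0.3, -0.2, 8.6]
width: 0.365
0.03350457636705843 [0.52636756 0.25035811 0.14565375] [-0.28719803 -0.22938384  8.55466926] [-0.01696119  0.17064223  0.04175041]
```

View pics/wrist7.png

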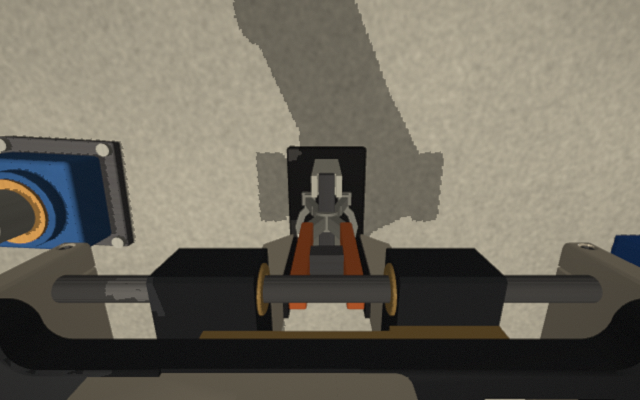

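View pics/scene7.png

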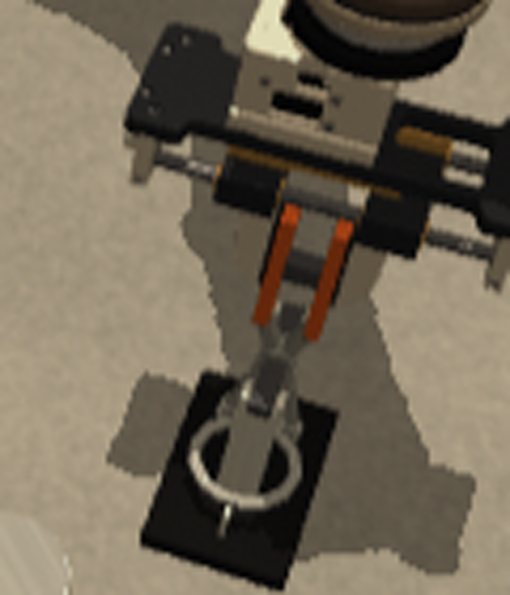

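Handles are parallel at 33.5 mm opening, against the firm stop, and the ring is visibly spread at scene crop (245,460). Lifting straight up.

```bash
python3 -m pendant '[[[0,0,-0.005],[0,0,0],0.02],[[0,0,-0.01],[0,0,0],0.02],[[0,0,-0.02],[0,0,0],0.02],[[0,0,-0.025],[0,0,0],0.02],[[0,0,-0.025],[0,0,0],0.02],[[0,0,-0.025],[0,0,0],0.02],[[0,0,-0.025],[0,0,0],0.02],[[0,0,-0.025],[0,0,0],0.02],[[0,0,0],[0,0,0],0.02],[[0,0,0],[0,0,0],0.02]]' 40
python3 - <<'E'
from h import *
np.set_printoptions(precision=4,suppress=True)
s=arm.observe();print(s["width"]*.0918,s["position"],s["force"],s["ft_torque"])
for n in("wrist","scene"):
    p,d=arm.get_image(n); W=cloud(n,d,s); np.savez(f"pics/{n}8.npz",p=p,d=d,W=W)
    if n=="scene":
        m=(abs(W[...,2]-.19)<.02)&(abs(W[...,0]-.55)<.06)&(abs(W[...,1]-.24)<.06)
        print(m.sum(),W[m].mean(0) if m.any() else 0)
        p=cv2.resize(p[80:220,380:500],(510,595),interpolation=cv2.INTER_CUBIC)
    cv2.imwrite(f"pics/{n}8.png",p[...,::-1])
    m=(abs(W[...,0]-.48)<.04)&(abs(W[...,1]+.0075)<.04)&(W[...,2]>.115)&(W[...,2]<.135); q=W[m]
    if len(q)>5: print(n,"axle",len(q),q.mean(0),cv2.minEnclosingCircle((q[:,:2]*1000).astype(np.float32)))
E
```

```text
clock: 11.58
position: [0.525, 0.2496, 0.3036]
ee_rot: [-0.307, -3.125, 0.001]
force: [-0.7, -0.3, -2.5]
width: 0.365
0.03347662708326311 [0.525  0.2496 0.3036] [-0.663 -0.299 -2.474] [-0.0341  0.0065  0.0349]
wrist axle 951 [ 0.4759 -0.0028  0.123 ] ((476.6914367675781, -6.8100433349609375), 20.59653091430664)
299 [0.5498 0.2439 0.1949]
scene axle 190 [ 0.4804 -0.0076  0.1226] ((477.3761291503906, -8.187493324279785), 20.24381446838379)
```

View pics/wrist8.png

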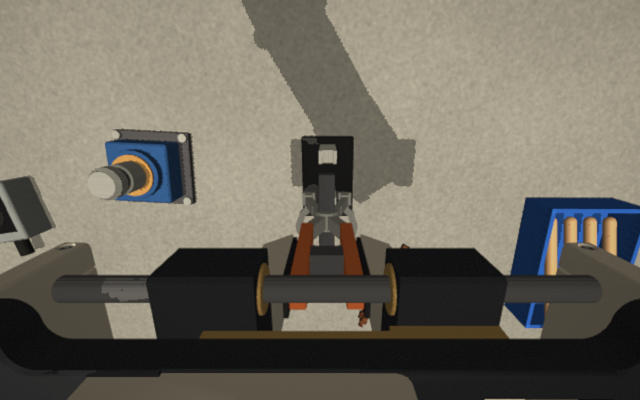

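View pics/scene8.png

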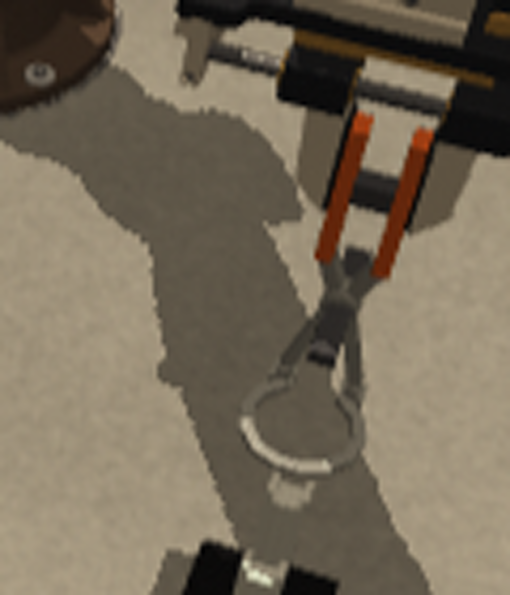

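```bash
cat > ring.py <<'E'
from h import *
from scipy.optimize import least_squares
np.set_printoptions(precision=4,suppress=True)
def fitring(W,p,pred,zt=.015,r0=.016,r1=.04):
    g=W-pred; r=np.hypot(g[...,0],g[...,1])
    m=(r>r0)&(r<r1)&(abs(g[...,2])<zt)
    q=W[m]
    A=np.c_[q[:,:2],np.ones(len(q))]
    # robust plane
    pl=least_squares(lambda a:A@a-q[:,2],[0,0,pred[2]],loss="soft_l1",f_scale=.001).x
    # front arc only (x+ half in pliers frame)
    c=least_squares(lambda c:np.hypot(q[:,0]-c[0],q[:,1]-c[1])-c[2],[pred[0],pred[1],.026],loss="soft_l1",f_scale=.001).x
    return m,q,pl,c
if __name__=="__main__":
    t=np.radians(-11.2);ex=np.array([np.cos(t),np.sin(t)]);ey=np.array([-ex[1],ex[0]])
    s=arm.observe(); pr=np.r_[s["position"][:2]+.028*ex, s["position"][2]+.019-.132]; print("pred",pr)
    for n in("scene","top"):
        p,d=arm.get_image(n);W=cloud(n,d)
        m,q,pl,c=fitring(W,p,pr); print(n,len(q),"circ",c,"slopes deg",np.degrees(pl[:2]),"z at c",pl@np.r_[c[:2],1],"off",(c[:2]-pr[:2])@ex,(c[:2]-pr[:2])@ey)
        u=cv2.resize(p,None,fx=1,fy=1).copy(); u[m]=[255,0,255]
        v,uu=np.where(m); 
        if len(v): cv2.imwrite(f"pics/ringmask_{n}.png",cv2.resize(u[max(0,v.min()-20):v.max()+20,max(0,uu.min()-20):uu.max()+20],None,fx=6,fy=6,interpolation=cv2.INTER_NEAREST)[...,::-1])
E
python3 ring.py
```

```text
pred [0.5524 0.2441 0.1903]
scene 279 circ [0.551  0.2433 0.0274] slopes deg [-4.489   0.8765] z at c 0.193864414222864 off -0.0011339855033942014 -0.0010593232872952308
top 39 circ [0.5392 0.2442 0.0408] slopes deg [7.4244 0.3677] z at c 0.18683747375321796 off -0.012964736607116525 -0.0025038129710053428
```

View pics/ringmask_scene.png

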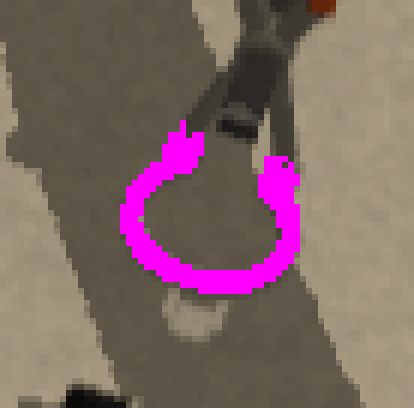

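Scene mask: the C of the ring is cleanly picked out. Ring centre is about (0.551,0.243) and the pliers hang as predicted. Moving over the axle at this height.

```bash
python3 -m pendant '[[[0.002,-0.0205,0],[0,0,0],0.02],[[0.004,-0.04,0],[0,0,0],0.02],[[0.004,-0.045,0],[0,0,0],0.02],[[0.004,-0.045,0],[0,0,0],0.02],[[0.004,-0.045,0],[0,0,0],0.02],[[0.0035,-0.04,0],[0,0,0],0.02],[[0.002,-0.025,0],[0,0,0],0.02],[[0,0,0],[0,0,0],0.02],[[0,0,0],[0,0,0],0.02],[[0,0,0],[0,0,0],0.02]]' 40
cat > rel.py <<'E'
import sys
from h import *
from scipy.optimize import least_squares
np.set_printoptions(precision=4,suppress=True)
t=np.radians(-11.2);ex=np.array([np.cos(t),np.sin(t)]);ey=np.array([-ex[1],ex[0]])
s=arm.observe(); pr=np.r_[s["position"][:2]+.028*ex, s["position"][2]+.019-.132]; print("TCP",s["position"],s["ee_rot"],"w",s["width"]*.0918,"F",s["force"],"pred",pr)
Q=[];
for n in("scene",):
  for k in range(2):
    p,d=arm.get_image(n);W=cloud(n,d)
    g=W-pr; a=g[...,:2]@ex;b=g[...,:2]@ey;r=np.hypot(a,b)
    m=(r>.02)&(r<.036)&(abs(g[...,2])<.012)&(a>-.010)&~((abs(b)<.0)); Q.append(W[m])
  q=np.vstack(Q)
  A=np.c_[(q[:,:2]-pr[:2])@ex,(q[:,:2]-pr[:2])@ey,np.ones(len(q))]
  pl=least_squares(lambda c:A@c-q[:,2],[0,0,pr[2]],loss="soft_l1",f_scale=.001).x
  c=least_squares(lambda c:np.hypot(A[:,0]-c[0],A[:,1]-c[1])-c[2],[0,0,.026],loss="soft_l1",f_scale=.001).x
  print("ring in pliers axes rel pred",c,"slopes",np.degrees(pl[:2]),"z",pl@np.r_[c[:2],1],len(q))
  rc=pr[:2]+ex*c[0]+ey*c[1]
  m=(np.hypot(W[...,0]-.478,W[...,1]+.0077)<.03)&(W[...,2]>.119)&(W[...,2]<.130); q=W[m]
  if len(q)>20: cc,rr=cv2.minEnclosingCircle((q[:,:2]*1000).astype(np.float32)); print("axle top",cc,rr,len(q))
  print("ring world",rc)
  ax=np.array([.4777,-.0078]); e=ax-rc
  print("axle-ring in pliers axes",e@ex,e@ey," tool rows dx",-e@ex,"dy",e@ey)
  u=p.copy(); cv2.imwrite(f"pics/rel{s['clock']:.2f}.png",cv2.resize(p[80:220,270:400],(557,600),interpolation=cv2.INTER_CUBIC)[...,::-1]); print(f"pics/rel{s['clock']:.2f}.png")
E
python3 rel.py
```

```text
clock: 13.02
position: [0.4519, -0.0004, 0.3044]
ee_rot: [-0.305, -3.127, 0.0]
force: [0.9, -0.2, -1.7]
width: 0.367
TCP [ 0.4519 -0.0004  0.3044] [-0.3052 -3.1266  0.    ] w 0.03365846880556089 F [ 0.926  -0.2121 -1.6694] pred [ 0.4793 -0.0059  0.1914]
ring in pliers axes rel pred [ 0.0006 -0.0002  0.0265] slopes [-3.9089  0.0496] z 0.1946482480827896 261
axle top (477.0855407714844, -7.891965866088867) 20.280521392822266 160
ring world [ 0.4798 -0.0062]
axle-ring in pliers axes -0.0017698798788429646 -0.0019608520123755896  tool rows dx 0.0017698798788429646 dy -0.0019608520123755896
pics/rel13.03.png
```

View pics/rel13.03.png

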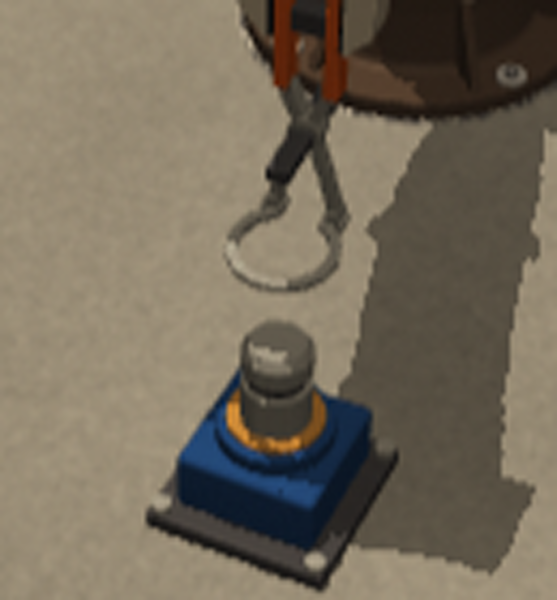

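```bash
python3 - <<'E'
from h import *
np.set_printoptions(precision=4,suppress=True)
t=np.radians(-11.2);ex=np.array([np.cos(t),np.sin(t)]);ey=np.array([-ex[1],ex[0]])
s=arm.observe(); O=s["position"]
print(R.from_rotvec(s["ee_rot"]).as_matrix()[:,2])
for n in("scene","wrist"):
    p,d=arm.get_image(n);W=cloud(n,d,s);hsv=cv2.cvtColor(p,cv2.COLOR_RGB2HSV)
    g=W-O;a=g[...,:2]@ex;b=g[...,:2]@ey
    m=(hsv[...,0]<16)&(hsv[...,1]>160)&(abs(a)<.03)&(abs(b)<.03)&(abs(g[...,2])<.08)
    for sg in(-1,1):
        k=m&(b*sg>0); z=g[k][:,2]; aa=a[k]
        for z0 in np.arange(-.05,.05,.012):
            kk=(z>=z0)&(z<z0+.012)
            if kk.sum()>3: print(n,sg,round(z0,3),kk.sum(),np.percentile(aa[kk],[5,50,95]))
    # top edge z of handles
    print("zmax",np.percentile(g[m][:,2],[1,99]))
E
```

```text
[-0.0003 -0.0002 -1.    ]
scene -1 -0.038 5 [-0.0012  0.0057  0.0067]
scene -1 -0.026 26 [-0.0031  0.0041  0.0068]
scene -1 -0.014 23 [-0.0042  0.0041  0.0066]
scene -1 -0.002 20 [0.0031 0.0049 0.0066]
scene -1 0.01 23 [-0.0039  0.0053  0.0073]
scene -1 0.022 31 [-0.0045  0.0046  0.0068]
scene -1 0.034 41 [-0.0052  0.0038  0.0079]
scene 1 -0.038 6 [-0.0016  0.0047  0.006 ]
scene 1 -0.026 32 [-0.0052  0.0036  0.0069]
scene 1 -0.014 19 [0.0011 0.005  0.0078]
scene 1 -0.002 13 [0.0041 0.0049 0.0068]
scene 1 0.01 17 [0.004  0.0058 0.0065]
scene 1 0.022 21 [0.0038 0.0064 0.0109]
scene 1 0.034 26 [-0.0005  0.0048  0.0079]
zmax [-0.0277  0.0457]
wrist -1 -0.026 82 [-0.0081 -0.0077 -0.0072]
wrist -1 -0.014 106 [-0.008  -0.0075 -0.0052]
wrist -1 -0.002 129 [-0.008  -0.0075 -0.0067]
wrist -1 0.01 155 [-0.008  -0.0075 -0.007 ]
wrist -1 0.022 216 [-0.008  -0.0074 -0.0055]
wrist -1 0.034 184 [-0.0079  0.0025  0.0056]
wrist -1 0.046 7 [0.0024 0.0027 0.0048]
wrist 1 -0.038 5 [-0.0078 -0.0074 -0.0069]
wrist 1 -0.026 83 [-0.008  -0.0076 -0.0046]
wrist 1 -0.014 105 [-0.008  -0.0076 -0.0029]
wrist 1 -0.002 127 [-0.008  -0.0076 -0.0069]
wrist 1 0.01 158 [-0.008  -0.0075 -0.0069]
wrist 1 0.022 213 [-0.008  -0.0074 -0.0039]
wrist 1 0.034 196 [-0.0079  0.0028  0.0058]
wrist 1 0.046 5 [0.0035 0.0042 0.0044]
zmax [-0.0252  0.0459]
```

The handles are vertical to within 0.3°, so the pliers hang straight. I correct laterally and come down to just above the axle end, then look again.

```bash
python3 -m pendant '[[[0.0015,-0.002,0.015],[0,0,0],0.02],[[0,0,0.02],[0,0,0],0.02],[[0,0,0.015],[0,0,0],0.02],[[0,0,0.004],[0,0,0],0.02],[[0,0,0],[0,0,0],0.02],[[0,0,0],[0,0,0],0.02]]' 40
python3 rel.py
python3 - <<'E'
from h import *
for n in("wrist","top"):
    p,d=arm.get_image(n)
    p=p if n=="wrist" else cv2.resize(p[215:315,257:357],(600,600),interpolation=cv2.INTER_CUBIC)
    cv2.imwrite(f"pics/{n}10.png",p[...,::-1])
E
```

```text
clock: 13.98
position: [0.4504, -0.0028, 0.2511]
ee_rot: [0.307, 3.126, 0.0]
force: [0.3, 0.4, -1.6]
width: 0.363
TCP [ 0.4504 -0.0028  0.2511] [0.3071 3.1256 0.0005] w 0.03333622951169525 F [ 0.26    0.4298 -1.6336] pred [ 0.4779 -0.0083  0.1381]
ring in pliers axes rel pred [ 0.0008 -0.0002  0.0265] slopes [-2.712  -0.1112] z 0.14133057693774215 256
axle top (477.3911437988281, -6.99112606048584) 19.72744369506836 110
ring world [ 0.4786 -0.0087]
axle-ring in pliers axes -0.0010569183608040071 0.0006630879430892604  tool rows dx 0.0010569183608040071 dy 0.0006630879430892604
pics/rel13.97.png
```

```bash
ls -t pics/rel*|head -1|xargs -I{} cp {} pics/rel_b.png
```

```text
(no output)
```

View pics/rel_b.png

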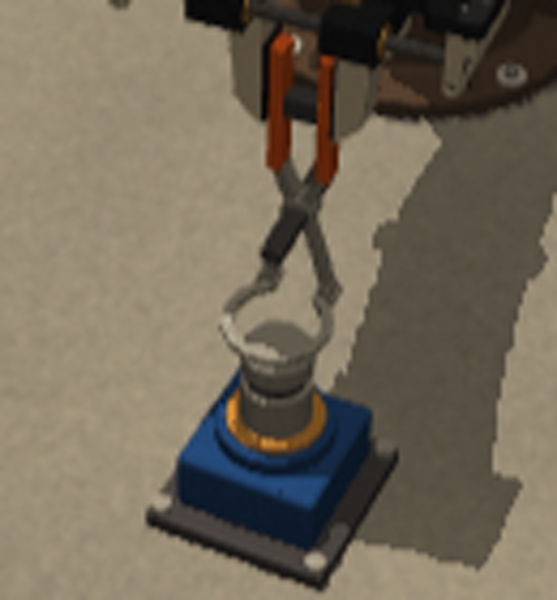

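View pics/wrist10.png

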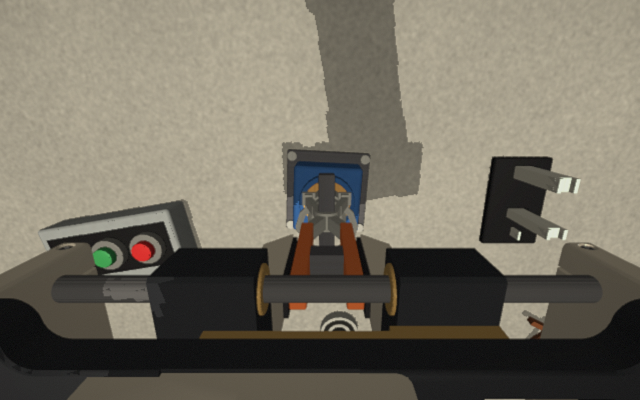

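View pics/top10.png

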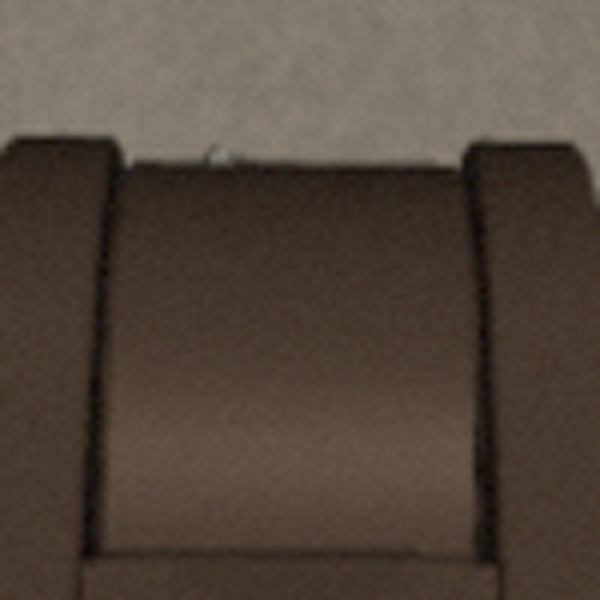

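Scene crop: the ring at (275,330) hangs directly over the axle end, concentric to about 1 mm. I nudge slightly and lower onto the end in steps, watching the force.

```bash
python3 -m pendant '[[[0.0006,0.0005,0.007],[0,0,0],0.02],[[0,0,0.006],[0,0,0],0.02],[[0,0,0.006],[0,0,0],0.02],[[0,0,0],[0,0,0],0.02],[[0,0,0],[0,0,0],0.02]]' 40
python3 rel.py;ls -t pics/rel1*|head -1|xargs -I{} cp {} pics/rel_c.png
```

```text
clock: 14.8
position: [0.4496, -0.0022, 0.2316]
ee_rot: [0.307, 3.126, -0.0]
force: [-0.1, 0.0, -2.5]
width: 0.367
TCP [ 0.4496 -0.0022  0.2316] [ 0.3072  3.1265 -0.    ] w 0.03369168632028911 F [-0.0703  0.0438 -2.4789] pred [ 0.477  -0.0077  0.1186]
ring in pliers axes rel pred [ 0.0008 -0.0005  0.0262] slopes [-3.3031  0.0188] z 0.12176435692187364 249
axle top (478.0381164550781, -7.591947078704834) 29.896757125854492 310
ring world [ 0.4777 -0.0083]
axle-ring in pliers axes -0.00010091185209565293 0.00048306918259733426  tool rows dx 0.00010091185209565293 dy 0.00048306918259733426
pics/rel14.80.png
```

View pics/rel_c.png

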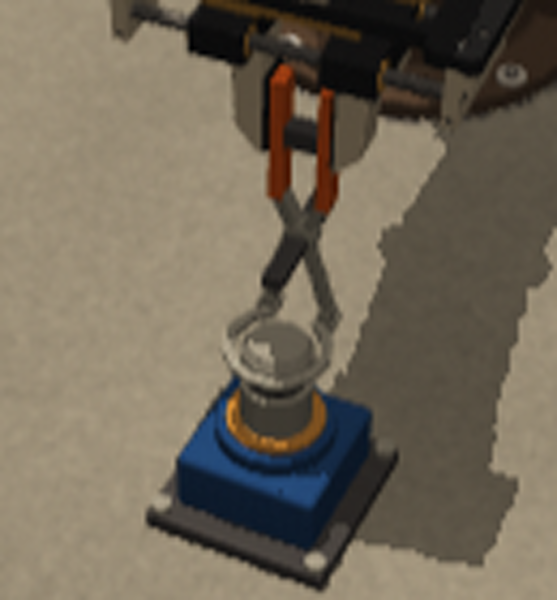

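The ring is around the axle end at (277,355), and the force shows only the weight. Lowering the remaining 19 mm to groove height.

```bash
python3 -m pendant '[[[0,0.0004,0.005],[0,0,0],0.02],[[0,0,0.006],[0,0,0],0.02],[[0,0,0.006],[0,0,0],0.02],[[0,0,0.0023],[0,0,0],0.02],[[0,0,0],[0,0,0],0.02],[[0,0,0],[0,0,0],0.02]]' 40
python3 rel.py;ls -t pics/rel1*|head -1|xargs -I{} cp {} pics/rel_d.png
python3 - <<'E'
from h import *
s=arm.observe();print(s["force"],s["ft_torque"])
p,d=arm.get_image("wrist")
cv2.imwrite("pics/w_d.png",cv2.resize(p[130:260,240:420],(790,570),interpolation=cv2.INTER_CUBIC)[...,::-1])
E
```

```text
clock: 15.65
position: [0.4497, -0.0019, 0.2124]
ee_rot: [0.307, 3.126, 0.0]
force: [-1.1, 0.5, -2.3]
width: 0.368
TCP [ 0.4497 -0.0019  0.2124] [0.3072 3.1263 0.0002] w 0.0337952085591973 F [-1.107   0.5032 -2.3461] pred [ 0.4772 -0.0073  0.0994]
ring in pliers axes rel pred [-0.     -0.0002  0.0267] slopes [-2.91    0.3314] z 0.102571898997573 237
axle top (473.38922119140625, -4.490273952484131) 24.007780075073242 168
ring world [ 0.4771 -0.0075]
axle-ring in pliers axes 0.0006279436373949827 -0.0001504380721095073  tool rows dx -0.0006279436373949827 dy -0.0001504380721095073
pics/rel15.65.png
[-0.34040516  0.84355402 -1.73515861] [0.04010475 0.04915516 0.00098179]
```

View pics/rel_d.png

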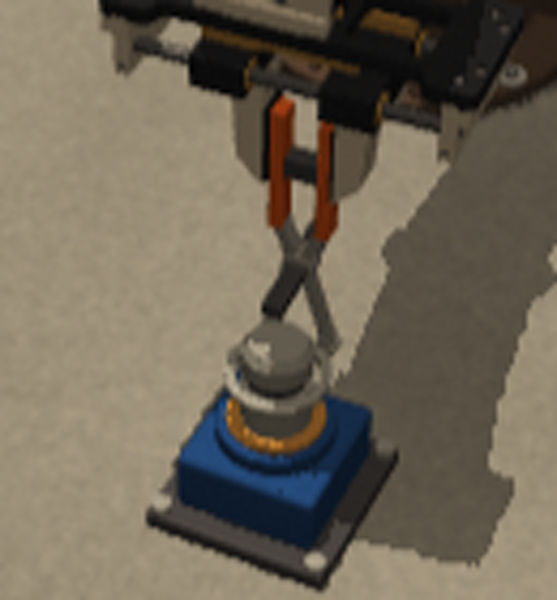

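View pics/w_d.png

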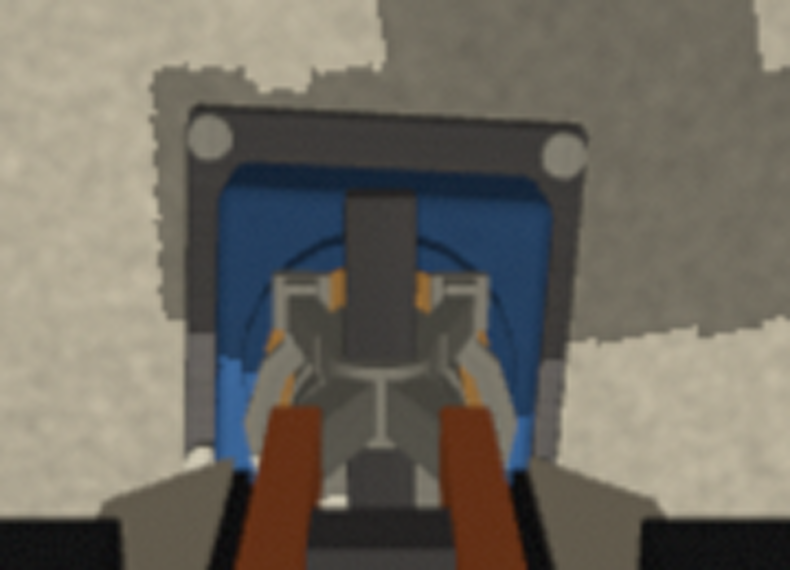

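The ring sits level around the groove at scene crop (275,385), and the wrist view shows it symmetric about the axle. One settling check, then hand in.

```bash
python3 -m pendant '[[[0,0,0],[0,0,0],0.02],[[0,0,0],[0,0,0],0.02],[[0,0,0],[0,0,0],0.02],[[0,0,0],[0,0,0],0.02]]' 40
python3 rel.py
python3 - <<'E'
from h import *
p,d=arm.get_image("scene"); W=cloud("scene",d); W0=np.load("pics/scene0.npz")["W"]
for l,c in(("tin",(.69,.126)),("bearing",(.71,-.033))):
    for w in(W0,W):
        m=(np.hypot(w[...,0]-c[0],w[...,1]-c[1])<.06)&(w[...,2]>.01); print(l,m.sum(),w[m].mean(0))
arm.sign_off()
E
```

```text
clock: 16.3
position: [0.4496, -0.0018, 0.2123]
ee_rot: [0.307, 3.127, 0.0]
force: [-0.4, -0.5, -2.3]
width: 0.367
TCP [ 0.4496 -0.0018  0.2123] [0.3071 3.1265 0.0001] w 0.033711647210434084 F [-0.3516 -0.4946 -2.2651] pred [ 0.477  -0.0073  0.0993]
ring in pliers axes rel pred [ 0.0004 -0.0002  0.0264] slopes [-4.9367 -0.5328] z 0.1030303645427258 232
axle top (474.7529602050781, -3.970322608947754) 24.97724151611328 168
ring world [ 0.4774 -0.0075]
axle-ring in pliers axes 0.0003864801285502603 -0.00021928423396078893  tool rows dx -0.0003864801285502603 dy -0.00021928423396078893
pics/rel16.30.png
tin 1326 [0.68772491 0.12589237 0.06005373]
tin 1326 [0.68770678 0.1260007  0.05994252]
bearing 548 [ 0.7068124  -0.03292107  0.01716616]
bearing 549 [ 0.70684803 -0.03304104  0.01731569]
the job is handed in; nothing more can be done
```

The job is handed in after about 16.5 s. I pressed red fully down and let it come back, then did the same with yellow; green was never pressed. I then squeezed the pliers, lifted pliers and ring out of the stand, and lowered the spread ring around the axle groove. The arm is still holding them there.

Last checks:
- **Buttons:** each showed about 6 mm of travel in the depth picture while pressed, and all three read fully up afterwards.
- **Pliers:** the opening is 33.7 mm, so they are squeezed against the stop, with 40 N grip.
- **Ring:** it is within about 0.5 mm of the axle axis. The wrist feels only the weight, about 2.3 N downward, so the axle is not carrying it. The ring height works out at about 100 mm from the arm's pose.
- **Tin and bearing:** neither has moved.

Some readings disagreed:
- **Ring height:** the scene camera put the ring about 3 mm higher than the arm's pose did. I take that as depth bias plus the ring's visible top face.
- **Ring tilt:** the ring fit showed an apparent 3 to 5° slope. I take it as a viewing effect, because the handles measured vertical to 0.3° when last measured, above the axle.
- **Button height:** the button tops measured about 4 mm higher than stated.
- **Top camera:** the arm blocked its view at the axle, so it could not confirm the fit.

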